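# Third hand at the tray jig: press a rail against the sprung stop

## Robot

A 6-joint arm with a two-finger parallel gripper is mounted at the origin on the work surface. World frame = base frame: x ahead of the robot, y to its left, z up, the work surface at z = 0. Lengths are in mm, angles in degrees, forces in N, time in s.
With the tool pointing down it reaches from about 350 to 850 mm from the base axis. Payload 8.1 kg.
Tool frame: the origin (TCP) lies on the centre line of the jaws, within the pads' length; the fingertips stand 11 mm ahead of it and the grasp point (between the pads) lies 8 mm behind it; z points along the fingers, y is the direction in which the jaws open and shut (so a half turn about z gives the same grasp; the last joint's range is limited). The gripper opens to 85 mm and grips with 20 to 120 N. Pads are 22 mm wide; open, the fingers measure 114 mm over their backs; the gripper's body (76 mm by 85 mm) begins 54 mm behind the grasp point. The pads swing forward as they close: fully open they stand 13 mm farther back than shut.
Start: joints at [-69.179, 7.471, 85.268, -0, 87.261, -4.893], TCP at [260.35, -540.576, 220.192] pointing down, gripper open.
Joint ranges: [-169.43, 169.43], [-51.17, 129.36], [1.28, 143.12], [-76.62, 256.62], [0, 156.53], [-152.29, 152.29]. Speed limits (degrees/s): [136.94, 136.94, 159.86, 180, 180, 180].

## Interface

Orientations are given as [roll, pitch, yaw] about the fixed x, y, z axes, in that order (R = Rz(yaw) Ry(pitch) Rx(roll)).
In Python, from bench import telemetry, viewer, r gives the robot as it stands.
- The arm moves only by the shell command python3 -m inch 'ROWS' [FORCE]. ROWS is JSON, a list of rows, each a list of 3 entries, a list of its own where there are three numbers: the shift along the tool's x, y, z in cm, then the turn, a rotation vector about the tool's x, y, z in rad, then the opening, from 0 (shut) to 1 (fully open). A call has 1 to 20 rows; each row is the pose to reach, as a shift and turn from the pose commanded when the call began, along the tool's axes at that moment; what a row does not reach only later rows make up. A row lasts 1/10 s, in which the tool goes at most 50 mm and 8.59 degrees, less where a joint would pass 70% of its speed; a pose out of reach is approached as far as the arm can. A call with a gripper value outside its range is refused whole. The fingers move at their own pace and stop on an object; FORCE is the grip in N (left out, the last holds). Time passes only in rows, so rows that repeat a pose let the fingers close. It gives the time, the measured TCP pose, the force and the opening at its end, in the units of the state.
- telemetry.sense(): the state, without advancing time (a new reading comes with each control period).
- viewer.snapshot(name): name is "side" or "top"; returns the picture (480x640x3 uint8, red, green, blue); there is no depth.
- viewer.camera_model(name): a dict with "fx", "fy", "cx", "cy" (pixels), "cam_to_world" (4x4, takes a point from camera to world coordinates). Camera axes: x right, y down, z forward; pixel columns grow to the right and rows downward; lengths in mm; the calibration is good to about 2 mm. A picture is of the moment at which its call begins. camera_model takes no time and is no camera call.
- r.hand_in(): hands the job in, once; it reports no verdict.
The state is a dict: "time": time; "joint_pos": joint angles; "qd": joint speeds; "joint_efforts": joint torques, N m; "tool_pos": TCP position; "tcp_rot": TCP orientation; "ft_force": force on the tool from outside, world axes, zero at the start; "wrist_torque": the same for the moment, N m; "finger_gap": finger opening in mm.
Only numpy, scipy, OpenCV 4.12 (cv2) and the standard library are available. Lean on these libraries where they do the work, as an engineer would, in place of code of your own. Each camera call takes 0.05 s, during which the arm holds its last target.

## Task

Clear the wooden offcut out of the jig into the orange scrap bin. Then lay the pale wooden tray rail flat on the jig's bed, lengthwise with its end between the two low guide cheeks, and push it end-on against the sprung stop until the black pointer sits inside the green band; finish there, still holding the rail square and steady in the green so that someone can drive the screws, without ever ramming the stop to the end of its travel. Leave the red rails, the jar and the spatula where they are.

Things in the scene. Friction and masses are not known exactly. Their poses are not given: they have to be found in the camera images.
- rail: Pale wooden tray rail, 160 x 28 x 36 mm (length x width x height), 110 g nominal, lying on the bench, dark groove line along its top, both ends alike. Origin: centre of its underside; x along its length, y across its width, z up.
- offcut: Mid-brown wooden offcut, 50 x 28 x 36 mm, 40 g, lying on the jig's bed in the place where the rail must go, just in front of the cheeks. Origin: centre of its underside; x along its 50 mm, z up.
- bin: Orange open scrap bin, 130 x 130 mm outside, 60 mm high, walls 4 mm, fixed to the bench. Origin: centre of its underside.
- jig: Screw-driving jig fixed to the bench. x: pressing direction, level, roughly away from the robot; y to the left; z up. Origin: at bench height on the centre line, under the sprung stop's front face at rest. Plywood bed 100 mm wide, top 10 mm above the bench, x = -190 to +130 mm. Blue housing behind the stop, 55 mm high.
- cheeks (a point): Middle of the mouth between the two aluminium guide cheeks, at bed height: 30 mm in front of the stop's rest face, on the centre line. Cheeks run 90 mm from here along the jig's +x, 40 mm apart inside, 12 mm thick, tops 10 mm above the bed (20 mm above the bench).
- green (a point): Centre of the green band, top of the white scale block to the left of the stop. The block covers x = 5 to 90, y = 52 to 88 mm of the jig, 44 mm high above the bench; the band is 16 mm long along the jig's x, red follows it. The black pointer slides over it with the stop.
- stop: Sprung stop, black rubber pad 36 mm wide, 12 to 46 mm above the bench, on a sliding carriage; the pad's front face is at x = 0 of this frame, axes as the jig's. At rest its origin is the jig's; pushed, it slides along the jig's +x, 42 mm at most. Spring: 3.2 N to start, then 0.4 N per mm; springs back. Pointer in the green from 12 to 28 mm (8 to 14.4 N); middle 20 mm.
- rail_red1: Bystander: rail of the same size and shape as the pale one but painted red. Origin: centre of its underside, x along its length. Must not be disturbed (25 mm).
- rail_red2: Bystander: rail of the same size and shape as the pale one but painted red. Origin: centre of its underside, x along its length. Must not be disturbed (25 mm).
- jar: Bystander: jar with a yellow cap, 64 mm across, 85 mm high. Origin: centre of its underside. Must not be disturbed (25 mm).
- spatula: Bystander: spatula lying on the bench, roughly along y. Must not be disturbed (25 mm).

How it is judged:
By the outcome, as a careful person would: the job done as asked, in the order asked, and still so for the second after the job is handed in, while the arm keeps its last pose, push and grip.
It also fails if it takes over 56 s, if anything falls off the work surface, if the arm or the gripper's body presses on something with over 40 N, if the wrist force passes 120 N, or if a joint passes its speed limit or range.

## Working session

There is one attempt and no reset: what is moved stays moved. The work goes in short steps, Python scripts to look and compute and a shell command to move; the robot and the scene stay as the last step left them, time stands still between calls to the robot, and variables do not carry over. Pictures are saved under pics/ and viewed, and the job is handed in when it is done.

```bash
ls; mkdir -p pics
python3 - <<'E'
from bench import telemetry, viewer, r
import cv2
for n in("side","top"):
    im=viewer.snapshot(n); cv2.imwrite(f"pics/{n}0.png",im[:,:,::-1])
    print(n,viewer.camera_model(n))
print(telemetry.sense())
E
```

```text
pics
side {'fx': 567.2966807889034, 'fy': 567.2966807889034, 'cx': 309.88431850857825, 'cy': 244.35854568205886, 'cam_to_world': array([[-9.92383355e-01, -8.74989724e-02,  8.67133616e-02,
         4.59214441e+02],
       [-1.21527190e-01,  5.80179489e-01, -8.05371282e-01,
         1.15256699e+03],
       [ 2.01598457e-02, -8.09775086e-01, -5.86393972e-01,
         9.11644745e+02],
       [ 0.00000000e+00,  0.00000000e+00,  0.00000000e+00,
         1.00000000e+00]])}
top {'fx': 459.05566453487063, 'fy': 459.05566453487063, 'cx': 318.8982612518539, 'cy': 233.79765986764195, 'cam_to_world': array([[ 2.59805764e-02, -9.97622709e-01,  6.38274243e-02,
         5.28320805e+02],
       [-9.99662235e-01, -2.58859067e-02,  2.30986590e-03,
         1.28361941e+01],
       [-6.52143929e-04, -6.38658773e-02, -9.97958278e-01,
         1.01930243e+03],
       [ 0.00000000e+00,  0.00000000e+00,  0.00000000e+00,
         1.00000000e+00]])}
{'time': 0.1, 'joint_pos': array([-6.91806594e+01,  7.51153949e+00,  8.53227527e+01,  9.78476763e-04,
        8.72608754e+01, -4.89322079e+00]), 'qd': array([-0.034984  , -0.1547461 , -0.08186053,  0.04783918,  0.08975707,
       -0.11842613]), 'joint_efforts': array([ 2.58744767e-03, -5.70950961e+01, -5.01939368e+01,  4.16210571e-05,
        8.19324749e-03, -7.88315674e-05]), 'tool_pos': array([ 260.1580735 , -540.10322101,  219.24418184]), 'tcp_rot': array([-1.79905263e+02, -9.09141629e-03,  2.57125063e+01]), 'ft_force': array([-1.00154394,  0.81799687,  0.44057426]), 'wrist_torque': array([-0.0124439 ,  0.03715291,  0.0110016 ]), 'finger_gap': 85.30921958229628}
```

View pics/top0.png

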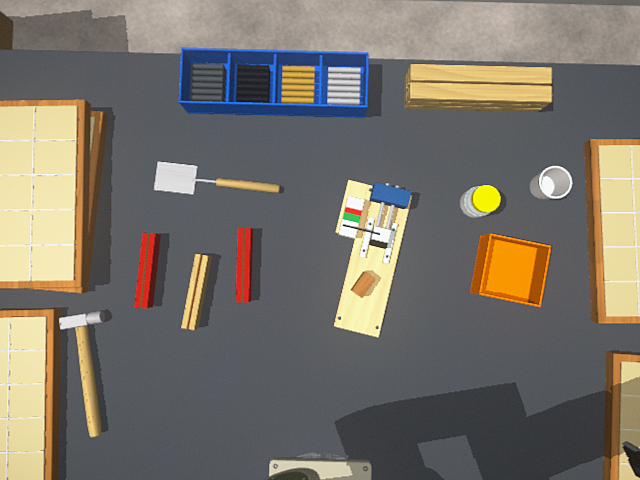

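View pics/side0.png

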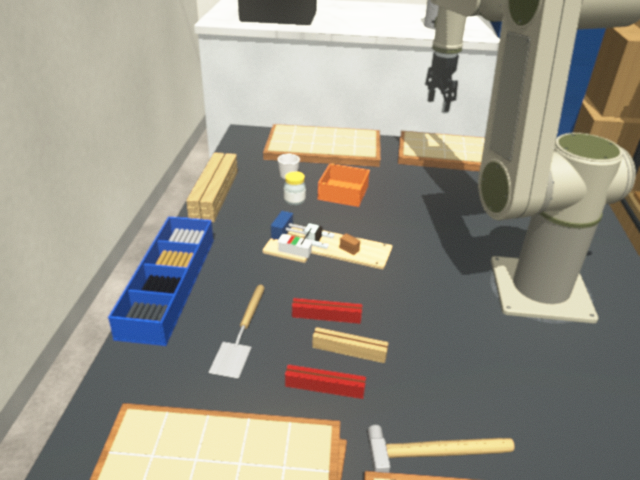

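The top view shows the jig bed from (350,180) to (380,335), the offcut at about (365,284), the pale rail at (197,291) between red rails at (146,270) and (244,265), and the bin at (512,270). I'll zoom in to measure.

Run:
```python
import cv2,numpy as np
im=cv2.imread("pics/top0.png")
a=cv2.resize(im[170:345,325:425],None,fx=3.4,fy=3.4,interpolation=cv2.INTER_CUBIC)
b=cv2.resize(im[240:340,120:265],None,fx=3.1,fy=3.1,interpolation=cv2.INTER_CUBIC)
c=np.zeros((600,800,3),np.uint8); c[:a.shape[0],:a.shape[1]]=a; c[:b.shape[0],345:345+b.shape[1]]=b
cv2.imwrite("pics/z0.png",c)
```

```text
(no output)
```

View pics/z0.png

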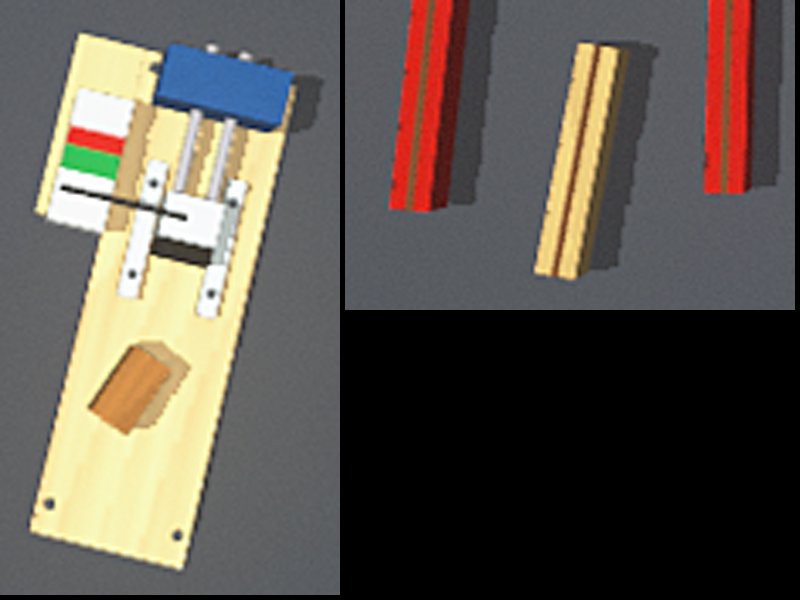

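```bash
cat > h.py <<'E'
import cv2,numpy as np
from bench import telemetry, viewer
def ray(name,uv,z):
    m=viewer.camera_model(name); T=m["cam_to_world"]
    uv=np.atleast_2d(np.asarray(uv,float))
    d=np.c_[(uv[:,0]-m["cx"])/m["fx"],(uv[:,1]-m["cy"])/m["fy"],np.ones(len(uv))]@T[:3,:3].T
    o=T[:3,3]; return o+d*((z-o[2])/d[:,2])[:,None]
def proj(name,P):
    m=viewer.camera_model(name); T=np.linalg.inv(m["cam_to_world"])
    p=np.atleast_2d(P)@T[:3,:3].T+T[:3,3]
    return np.c_[m["fx"]*p[:,0]/p[:,2]+m["cx"],m["fy"]*p[:,1]/p[:,2]+m["cy"]]
def biggest(mask):
    c,_=cv2.findContours(mask,cv2.RETR_EXTERNAL,cv2.CHAIN_APPROX_NONE); c=max(c,key=cv2.contourArea); return c[:,0,:].astype(float)
def rect(name,cont,z):
    P=ray(name,cont,z)[:,:2]; (c,s,a)=cv2.minAreaRect(P.astype(np.float32))
    if s[0]<s[1]: s=s[::-1]; a-=90
    return np.array(c),s,(a+90)%180-90
def roi(m,u0,u1,v0,v1):
    o=np.zeros_like(m); o[v0:v1,u0:u1]=m[v0:v1,u0:u1]; return o
E
python3 - <<'E'
from h import *
im=cv2.imread("pics/top0.png"); hsv=cv2.cvtColor(im,cv2.COLOR_BGR2HSV)
for n,(u,v) in dict(off=(360,286),rail=(193,290),bed=(360,310),rside=(203,291),bin=(512,270),offside=(376,282)).items(): print(n,hsv[v,u])
H,S,V=cv2.split(hsv)
def z(a): return np.array([[325+x/3.4-.35,170+y/3.4-.35] for x,y in a])
pts=dict(FL=(30,532),FR=(183,569),BL=(80,33),BR=(270,205))
for k,p in pts.items(): print(k,ray("top",z([p]),10)[0])
ch=ray("top",z([(118,295),(143,297),(197,313),(218,317)]),20); print("cheek fronts",ch)
E
```

```text
off [ 16 165 220]
rail [ 17 136 222]
bed [ 28  69 249]
rside [ 19 126  89]
bin [ 18 255 249]
offside [ 19 106 212]
FL [392.54095576 -21.74768852  10.        ]
FR [ 371.71438328 -119.99982478   10.        ]
BL [715.62167905 -46.66083172  10.        ]
BR [ 606.25061295 -172.24929687   10.        ]
cheek fronts [[ 545.25492939  -74.07006243   20.        ]
 [ 544.39283784  -90.07606557   20.        ]
 [ 535.0784732  -124.76659369   20.        ]
 [ 532.87632979 -138.22164865   20.        ]]
```

Run:
```python
from h import *
im=cv2.imread("pics/top0.png"); hsv=cv2.cvtColor(im,cv2.COLOR_BGR2HSV)
H,S,V=cv2.split(hsv)
g=roi(((V>150)*255).astype(np.uint8),325,425,175,345)
L=[];R=[]
for v in range(245,322):
    c=np.where(g[v]>0)[0]; L.append((c[0]-.5,v)); 
for v in range(232,325):
    c=np.where(g[v]>0)[0]; R.append((c[-1]+.5,v))
F=[]
for u in range(340,376):
    c=np.where(g[:,u]>0)[0]; F.append((u,c[-1]+.5))
def fit(p):
    P=ray("top",p,10)[:,:2].astype(np.float32); vx,vy,x0,y0=cv2.fitLine(P,cv2.DIST_HUBER,0,.01,.01).ravel(); return np.array([vx,vy]),np.array([x0,y0])
for n,p in (("L",L),("R",R),("F",F)):
    d,o=fit(p); print(n,np.degrees(np.arctan2(d[1],d[0])),o)
dl,ol=fit(L);dr,orr=fit(R);df,of=fit(F)
d=dl*np.sign(dl[0])+dr*np.sign(dr[0]);d/=np.linalg.norm(d);n=np.array([-d[1],d[0]])
w=(ol-orr)@n; cl=(ol@n+orr@n)/2; front=of@d+ ((cl-of@n)*0)
print("yaw",np.degrees(np.arctan2(d[1],d[0])),"width",w)
jig=d*(front+190)+n*cl; print("jig origin",jig,"mouth",jig-30*d)
# offcut top z=46
sel=roi(cv2.inRange(hsv,(10,120,150),(22,200,255)),345,385,262,305); c=biggest(sel); print("off",rect("top",c,46),len(c))
off=rect("top",c,46)[0]; print("off in jig",(off-jig)@d,(off-jig)@n)
sel=roi(cv2.inRange(hsv,(10,60,130),(30,255,255)),175,225,240,340); c=biggest(sel); print("rail",rect("top",c,36))
for nm,u in(("r1",(125,165)),("r2",(230,262))):
    sel=roi(cv2.inRange(hsv,(0,150,160),(12,255,255)),*u,215,320); c=biggest(sel); print(nm,rect("top",c,36))
sel=roi(cv2.inRange(hsv,(8,200,100),(25,255,255)),460,565,225,315); c=biggest(sel); print("bin",rect("top",c,60))
sel=roi(cv2.inRange(hsv,(25,200,150),(35,255,255)),460,510,175,225); c=biggest(sel); print("cap",rect("top",c,85))
# stop pad: dark
```

```text
L -12.422046 [486.6777   -41.132397]
R -12.434054 [ 500.69562 -148.16472]
F 77.51243 [380.63828 -74.72388]
yaw -12.428051 width 101.50739
jig origin [ 567.23456  -110.856865] mouth [ 537.93756 -104.40046]
off (array([486.3449707, -81.092659 ]), (49.942848205566406, 28.435510635375977), -33.61833572387695) 60
off in jig -85.3997667686092 11.658215758538063
rail (array([461.47106934, 277.22232056]), (160.67880249023438, 29.475736618041992), -8.344673156738281)
r1 (array([504.49041748, 377.92156982]), (158.53945922851562, 12.503647804260254), -3.4998016357421875)
r2 (array([521.85540771, 167.97575378]), (155.8928985595703, 12.503396987915039), 0.5366849303245544)
bin (array([ 527.32543945, -385.9458313 ]), (148.46450805664062, 129.65997314453125), 79.77958679199219)
cap (array([ 670.48681641, -325.33352661]), (57.58970642089844, 53.65589141845703), -88.51747453212738)
```

```bash
cat >> h.py <<'E'
from scipy.spatial.transform import Rotation as Ro
def go(x,y,z,yaw):
    s=telemetry.sense(); R=Ro.from_euler("xyz",s["tcp_rot"],degrees=True)
    W=Ro.from_euler("xyz",[180,0,yaw],degrees=True)
    sh=R.inv().apply(np.array([x,y,z])-s["tool_pos"])/10
    print("shift cm",sh.round(2),"turn",(R.inv()*W).as_rotvec().round(3))
def st():
    s=telemetry.sense(); print(round(s["time"],2),"pos",s["tool_pos"].round(1),"rot",s["tcp_rot"].round(2),"F",s["ft_force"].round(1),"M",s["wrist_torque"].round(2),"gap",round(s["finger_gap"],1))
E
python3 -c "
from h import *
go(486.3,-81.1,120,-33.6)"
```

```text
shift cm [ 40.29 -31.53   9.98] turn [-2.000e-03  1.000e-03  1.035e+00]
```

```bash
python3 -m inch '[[[20,-16,2],[0,0,0.5],0.7],[[20,-16,2],[0,0,0.5],0.7],[[20,-16,2],[0,0,0.5],0.7],[[20,-16,2],[0,0,0.5],0.7],[[20,-16,2],[0,0,0.5],0.7],[[40.3,-31.5,8],[0,0,1.035],0.7],[[40.3,-31.5,8],[0,0,1.035],0.7],[[40.3,-31.5,8],[0,0,1.035],0.7],[[40.3,-31.5,8],[0,0,1.035],0.7],[[40.3,-31.5,8],[0,0,1.035],0.7],[[40.3,-31.5,8],[0,0,1.035],0.7],[[40.3,-31.5,8],[0,0,1.035],0.7],[[40.3,-31.5,8],[0,0,1.035],0.7]]' 40
python3 -c "
from h import *
st();go(486.3,-81.1,26,-33.6)"
```

```text
time: 1.4
tool_pos: [486.4, -80.9, 139.4]
tcp_rot: [180.0, 0.1, -33.4]
ft_force: [-0.4, -0.8, -0.8]
finger_gap: 59.8
1.4 pos [486.4 -80.9 139.4] rot [ 1.7995e+02  9.0000e-02 -3.3420e+01] F [-0.4 -0.8 -0.8] M [ 0.04 -0.02 -0.  ] gap 59.8
shift cm [ 0.02  0.02 11.34] turn [0.001 0.002 0.003]
```

```bash
python3 -m inch '[[[0,0,4],[0,0,0],0.7],[[0,0,8],[0,0,0],0.7],[[0,0,10],[0,0,0],0.7],[[0,0,11.2],[0,0,0],0.7],[[0,0,11.2],[0,0,0],0.7],[[0,0,11.2],[0,0,0],0.0],[[0,0,11.2],[0,0,0],0.0],[[0,0,11.2],[0,0,0],0.0],[[0,0,11.2],[0,0,0],0.0],[[0,0,11.2],[0,0,0],0.0],[[0,0,11.2],[0,0,0],0.0]]' 40
python3 -c "
from h import *
st()"
```

```text
time: 2.5
tool_pos: [488.4, -82.5, 30.2]
tcp_rot: [-180.0, -0.2, -33.6]
ft_force: [-1.0, -0.1, 6.9]
finger_gap: 26.3
2.5 pos [488.4 -82.5  30.2] rot [-179.96   -0.2   -33.57] F [-1.  -0.1  6.9] M [-0.22  0.23 -0.  ] gap 26.3
```

```bash
python3 -m inch '[[[0,0,-2],[0,0,0],0.0],[[0,0,-5],[0,0,0],0.0],[[0,0,-9],[0,0,0],0.0],[[0,0,-13],[0,0,0],0.0],[[0,0,-13],[0,0,0],0.0],[[0,0,-13],[0,0,0],0.0]]' 60
python3 - <<'E'
from h import *
st();go(525,-393,150,-33.6)
for n in("side","top"): cv2.imwrite(f"pics/{n}1.png",viewer.snapshot(n)[:,:,::-1])
a=cv2.imread("pics/side1.png")[130:290,250:420]; cv2.imwrite("pics/s1z.png",cv2.resize(a,None,fx=3.5,fy=3.5))
E
```

```text
time: 3.1
tool_pos: [488.0, -82.2, 160.1]
tcp_rot: [-179.9, -0.2, -33.6]
ft_force: [-0.1, 0.0, -0.9]
finger_gap: 25.2
3.1 pos [488.  -82.2 160.1] rot [-179.93   -0.22  -33.58] F [-0.1  0.  -0.9] M [-0.03 -0.06  0.02] gap 25.2
shift cm [20.27 23.85  1.05] turn [-0.001 -0.004  0.   ]
```

View pics/s1z.png

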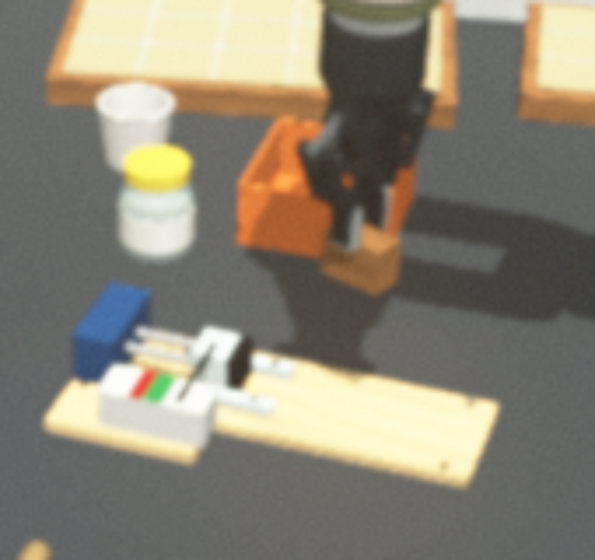

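```bash
python3 -m inch '[[[5,6,0],[0,0,0],0],[[10,12,0],[0,0,0],0],[[15,18,0],[0,0,0],0],[[20.3,24,0],[0,0,0],0],[[20.3,24,0],[0,0,0],0],[[20.3,24,0],[0,0,0],0],[[20.3,24,0],[0,0,0],0],[[20.3,24,0],[0,0,0],0],[[20.3,24,0],[0,0,0],0],[[20.3,24,4],[0,0,0],0],[[20.3,24,7],[0,0,0],0],[[20.3,24,10],[0,0,0],0],[[20.3,24,10],[0,0,0],0],[[20.3,24,10],[0,0,0],0.5],[[20.3,24,10],[0,0,0],0.5],[[20.3,24,10],[0,0,0],0.5],[[20.3,24,10],[0,0,0],0.5],[[20.3,24,5],[0,0,0],0.5],[[20.3,24,0],[0,0,0],0.5],[[20.3,24,-5],[0,0,0],0.5]]'
python3 - <<'E'
from h import *
st();go(461.5,277.2,130,-8.3)
E
```

```text
time: 5.2
tool_pos: [522.9, -394.1, 210.5]
tcp_rot: [180.0, -0.0, -33.6]
ft_force: [0.0, -0.9, 0.1]
finger_gap: 42.7
5.2 pos [ 522.9 -394.1  210.5] rot [ 1.80e+02 -2.00e-02 -3.36e+01] F [ 0.  -0.9  0.1] M [-0.02 -0.05 -0.02] gap 42.7
shift cm [-42.26 -52.52   8.04] turn [ 0.    -0.    -0.442]
```

```bash
python3 -m inch '[[[-42.3,-52.5,0],[0,0,-0.442],0.7],[[-42.3,-52.5,0],[0,0,-0.442],0.7],[[-42.3,-52.5,0],[0,0,-0.442],0.7],[[-42.3,-52.5,0],[0,0,-0.442],0.7],[[-42.3,-52.5,0],[0,0,-0.442],0.7],[[-42.3,-52.5,0],[0,0,-0.442],0.7],[[-42.3,-52.5,0],[0,0,-0.442],0.7],[[-42.3,-52.5,0],[0,0,-0.442],0.7],[[-42.3,-52.5,0],[0,0,-0.442],0.7],[[-42.3,-52.5,0],[0,0,-0.442],0.7],[[-42.3,-52.5,0],[0,0,-0.442],0.7],[[-42.3,-52.5,0],[0,0,-0.442],0.7],[[-42.3,-52.5,0],[0,0,-0.442],0.7],[[-42.3,-52.5,0],[0,0,-0.442],0.7],[[-42.3,-52.5,0],[0,0,-0.442],0.7],[[-42.3,-52.5,0],[0,0,-0.442],0.7],[[-42.3,-52.5,4],[0,0,-0.442],0.7],[[-42.3,-52.5,8],[0,0,-0.442],0.7],[[-42.3,-52.5,8],[0,0,-0.442],0.7],[[-42.3,-52.5,8],[0,0,-0.442],0.7]]'
python3 - <<'E'
from h import *
st();go(461.5,277.2,18,-8.3)
im=viewer.snapshot("top")[:,:,::-1]; cv2.imwrite("pics/top2.png",im);
E
```

```text
time: 7.2
tool_pos: [461.1, 275.8, 128.5]
tcp_rot: [179.9, 0.1, -8.4]
ft_force: [0.4, -0.0, 1.3]
finger_gap: 60.0
7.2 pos [461.1 275.8 128.5] rot [ 1.7994e+02  7.0000e-02 -8.3500e+00] F [ 0.4 -0.   1.3] M [0.03 0.06 0.  ] gap 60.0
shift cm [ 0.03 -0.15 11.05] turn [ 0.001  0.001 -0.001]
```

View pics/top2.png

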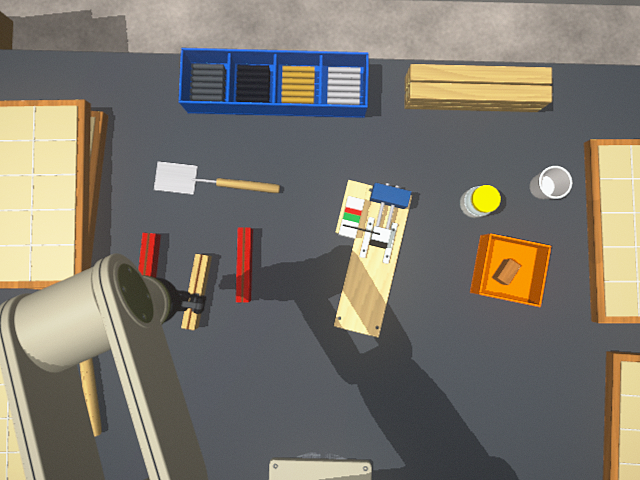

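The offcut now lies in the bin at (509,270), and the gripper is over the rail at (193,302). I'll go down and grip.

```bash
python3 -m inch '[[[0,-0.1,4],[0,0,0],0.7],[[0,-0.1,7],[0,0,0],0.7],[[0,-0.1,9.5],[0,0,0],0.7],[[0,-0.1,10.7],[0,0,0],0.7],[[0,-0.1,10.7],[0,0,0],0.7],[[0,-0.1,10.7],[0,0,0],0.7]]' 
python3 -c "
from h import *
st()"
python3 -m inch '[[[0,0,0],[0,0,0],0],[[0,0,0],[0,0,0],0],[[0,0,0],[0,0,0],0],[[0,0,0],[0,0,0],0],[[0,0,0],[0,0,0],0],[[0,0,0],[0,0,0],0],[[0,0,0],[0,0,0],0],[[0,0,0],[0,0,0],0]]' 80
python3 -c "
from h import *
st()"
```

```text
time: 7.85
tool_pos: [462.9, 278.8, 23.4]
tcp_rot: [-179.9, -0.1, -8.3]
ft_force: [-0.1, 0.0, 1.2]
finger_gap: 59.9
7.85 pos [462.9 278.8  23.4] rot [-1.7991e+02 -1.4000e-01 -8.2700e+00] F [-0.1  0.   1.2] M [ 0.04  0.   -0.01] gap 59.9
time: 8.65
tool_pos: [462.5, 278.5, 23.3]
tcp_rot: [-180.0, -0.1, -8.3]
ft_force: [-2.5, -3.5, 10.3]
finger_gap: 23.5
8.65 pos [462.5 278.5  23.3] rot [-1.7995e+02 -1.2000e-01 -8.2600e+00] F [-2.5 -3.5 10.3] M [-0.5   0.48  0.03] gap 23.5
```

```bash
python3 -m inch '[[[0,0,-1],[0,0,0],0],[[0,0,-3],[0,0,0],0],[[0,0,-6],[0,0,0],0],[[0,0,-10],[0,0,0],0],[[0,0,-13],[0,0,0],0],[[0,0,-13],[0,0,0],0],[[0,0,-13],[0,0,0],0]]' 80
python3 - <<'E'
from h import *
st()
d=np.array([np.cos(np.radians(-12.43)),np.sin(np.radians(-12.43))]); j=np.array([567.5,-111.5])
t=j-90*d; print(t); go(t[0],t[1],153,-12.43)
E
```

```text
time: 9.35
tool_pos: [461.9, 278.5, 152.4]
tcp_rot: [-179.9, -0.1, -8.3]
ft_force: [-0.5, -0.5, -2.1]
finger_gap: 22.8
9.35 pos [461.9 278.5 152.4] rot [-1.7992e+02 -1.1000e-01 -8.2600e+00] F [-0.5 -0.5 -2.1] M [ 0.03  0.03 -0.02] gap 22.8
[479.60962616 -92.12779861]
shift cm [ 7.08 36.43 -0.09] turn [-0.001 -0.002  0.073]
```

Held weight reads about 1–2 N. I'll carry it over the jig at moderate speed.

```bash
python3 -m inch '[[[0.5,2,0],[0,0,0],0],[[1,5,0],[0,0,0.02],0],[[1.7,8.5,0],[0,0,0.04],0],[[2.5,12.5,0],[0,0,0.06],0],[[3.3,16.5,0],[0,0,0.073],0],[[4.1,20.5,0],[0,0,0.073],0],[[4.9,24.5,0],[0,0,0.073],0],[[5.7,28.5,0],[0,0,0.073],0],[[6.3,32,0],[0,0,0.073],0],[[6.8,34.5,0],[0,0,0.073],0],[[7.1,36,0],[0,0,0.073],0],[[7.1,36.4,0],[0,0,0.073],0],[[7.1,36.4,0],[0,0,0.073],0],[[7.1,36.4,0],[0,0,0.073],0],[[7.1,36.4,4],[0,0,0.073],0],[[7.1,36.4,6],[0,0,0.073],0],[[7.1,36.4,7],[0,0,0.073],0],[[7.1,36.4,7],[0,0,0.073],0],[[7.1,36.4,7],[0,0,0.073],0]]' 80
python3 - <<'E'
from h import *
st()
for n in("side","top"): cv2.imwrite(f"pics/{n}3.png",viewer.snapshot(n)[:,:,::-1])
a=cv2.resize(cv2.imread("pics/side3.png")[180:290,250:420],None,fx=3,fy=3); b=cv2.resize(cv2.imread("pics/top3.png")[170:345,325:425],None,fx=2.8,fy=2.8)
c=np.zeros((500,800,3),np.uint8); c[:a.shape[0],:a.shape[1]]=a; c[:b.shape[0],515:515+b.shape[1]]=b
cv2.imwrite("pics/z3.png",c)
E
```

```text
time: 11.25
tool_pos: [479.9, -91.9, 82.2]
tcp_rot: [-180.0, -0.1, -12.4]
ft_force: [0.7, 0.7, 0.0]
finger_gap: 23.1
11.25 pos [479.9 -91.9  82.2] rot [-1.80e+02 -6.00e-02 -1.24e+01] F [0.7 0.7 0. ] M [-0.02 -0.01 -0.04] gap 23.1
```

View pics/z3.png

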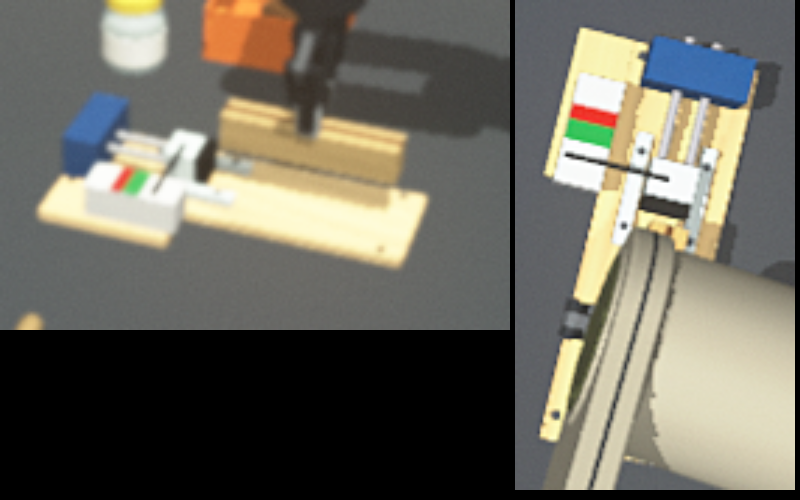

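The side view shows the rail held level over the bed. Its front end is visible in the top view near (378,253), between the cheeks, so I'll check its lateral and lengthwise position.

Run:
```python
from h import *
im=cv2.imread("pics/top3.png"); a=cv2.resize(im[230:275,355:400],None,fx=12,fy=12,interpolation=cv2.INTER_NEAREST); cv2.imwrite("pics/z3b.png",a)
th=np.radians(-12.43); d=np.array([np.cos(th),np.sin(th)]); n=np.array([-d[1],d[0]]); tcp=np.array([479.9,-91.9])
# predicted corners of front end at z=95
for s in(-14,14): print(proj("top",[*(tcp+80*d+s*n),95]))
# side view: near-top edge corners
print(proj("side",[[*(tcp+x*d+14*n),95] for x in(-80,80)]))
```

```text
[[386.9154937  251.64455427]]
[[373.38391408 248.29803912]]
[[382.19881699 229.49514467]
 [322.86419801 217.11760061]]
```

View pics/z3b.png

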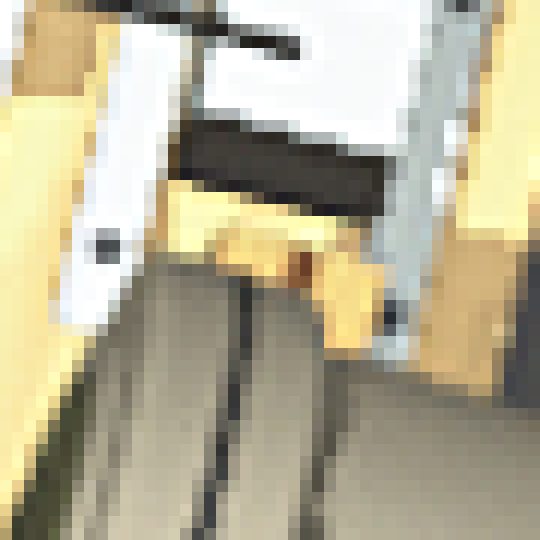

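Run:
```python
import cv2
a=cv2.imread("pics/side3.png")[205:260,310:395]; cv2.imwrite("pics/z3c.png",cv2.resize(a,None,fx=9,fy=9,interpolation=cv2.INTER_CUBIC))
```

```text
(no output)
```

View pics/z3c.png

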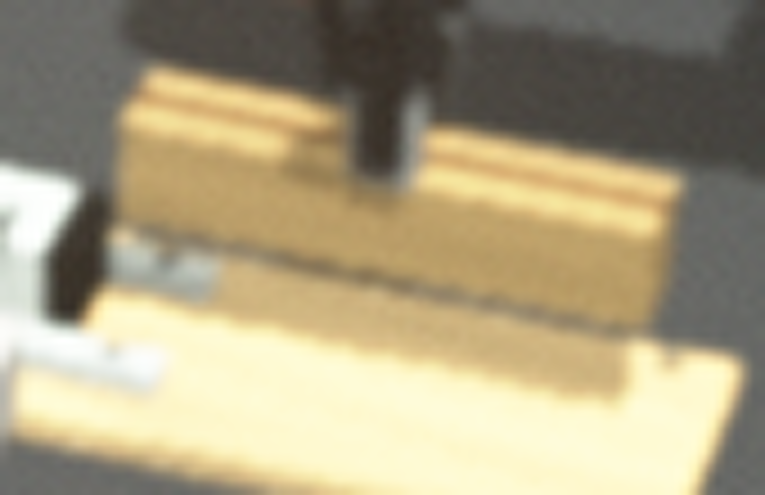

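The front end's groove (380,251) and right corner (387,252) match the prediction within 1 px. The rail hangs about 3 mm low, with its bottom about 26 mm below the TCP. I'll lower it in steps, watching the force.

```bash
python3 -m inch '[[[0,0,1.5],[0,0,0],0],[[0,0,3],[0,0,0],0],[[0,0,3.8],[0,0,0],0],[[0,0,4.2],[0,0,0],0],[[0,0,4.2],[0,0,0],0],[[0,0,4.2],[0,0,0],0]]' 80
python3 -c "
from h import *
st()"
python3 -m inch '[[[0,0,0.2],[0,0,0],0],[[0,0,0.4],[0,0,0],0],[[0,0,0.4],[0,0,0],0]]' 80
python3 -c "
from h import *
st()"
```

```text
time: 11.95
tool_pos: [479.8, -92.4, 40.0]
tcp_rot: [180.0, -0.1, -12.4]
ft_force: [-0.5, 0.4, -2.1]
finger_gap: 23.2
11.95 pos [479.8 -92.4  40. ] rot [ 1.800e+02 -6.000e-02 -1.245e+01] F [-0.5  0.4 -2.1] M [ 0.01 -0.04  0.04] gap 23.2
time: 12.25
tool_pos: [479.2, -92.2, 35.1]
tcp_rot: [-180.0, 0.0, -12.4]
ft_force: [0.5, 0.5, -1.0]
finger_gap: 22.6
12.25 pos [479.2 -92.2  35.1] rot [-1.800e+02  1.000e-02 -1.245e+01] F [ 0.5  0.5 -1. ] M [-0.03 -0.03 -0.01] gap 22.6
```

```bash
python3 -m inch '[[[0,0,0.15],[0,0,0],0],[[0,0,0.2],[0,0,0],0],[[0,0,0.2],[0,0,0],0]]' 80
python3 -c "
from h import *
st()
for n in("side","top"): cv2.imwrite(f'pics/{n}4.png',viewer.snapshot(n)[:,:,::-1])
a=cv2.imread('pics/side4.png')[205:270,280:395]; cv2.imwrite('pics/z4.png',cv2.resize(a,None,fx=6.9,fy=6.9,interpolation=cv2.INTER_CUBIC))
"
```

```text
time: 12.55
tool_pos: [479.4, -92.3, 33.4]
tcp_rot: [180.0, -0.0, -12.4]
ft_force: [-1.2, -0.3, 1.3]
finger_gap: 22.9
12.55 pos [479.4 -92.3  33.4] rot [ 1.800e+02 -1.000e-02 -1.245e+01] F [-1.2 -0.3  1.3] M [-0.04  0.25 -0.01] gap 22.9Traceback (most recent call last):
  File "<string>", line 4, in <module>
    for n in(side,top): cv2.imwrite(f'pics/{n}4.png',viewer.snapshot(n)[:,:,::-1])
             ^^^^
NameError: name 'side' is not defined. Did you mean: 'slice'?
```

```bash
python3 -m inch '[[[0,0,0.1],[0,0,0],0],[[0,0,0.1],[0,0,0],0]]' 80
python3 - <<'E'
from h import *
st()
for n in("side","top"): cv2.imwrite(f'pics/{n}4.png',viewer.snapshot(n)[:,:,::-1])
a=cv2.imread('pics/side4.png')[205:270,280:395]; cv2.imwrite('pics/z4.png',cv2.resize(a,None,fx=6.9,fy=6.9,interpolation=cv2.INTER_CUBIC))
E
```

```text
time: 12.75
tool_pos: [479.4, -92.5, 33.2]
tcp_rot: [180.0, -0.0, -12.4]
ft_force: [-5.9, -0.6, 11.7]
finger_gap: 23.1
12.75 pos [479.4 -92.5  33.2] rot [179.98  -0.   -12.44] F [-5.9 -0.6 11.7] M [ 0.11  0.99 -0.08] gap 23.1
```

View pics/z4.png

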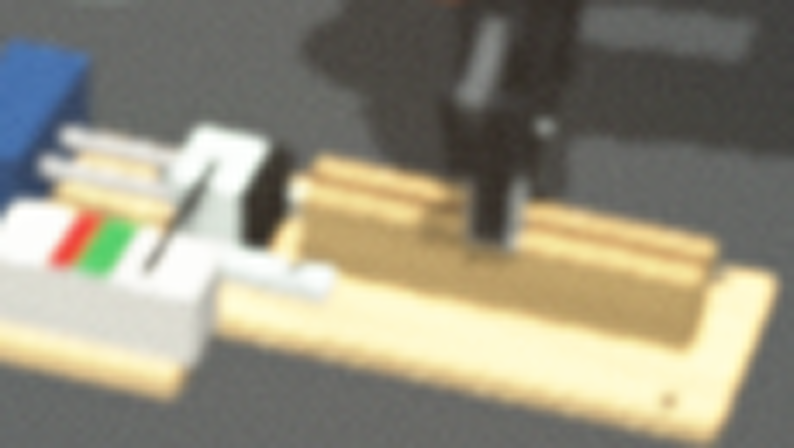

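Run:
```python
from h import *
th=np.radians(-12.43); d=np.array([np.cos(th),np.sin(th)]); n=np.array([-d[1],d[0]]); tcp=np.array([479.4,-92.5])
f=lambda x,y,z:(proj("side",[*(tcp+x*d+y*n),z])[0]-[280,205])*6.9
print("tip22",f(0,14,22),f(0,25,22),"tip36",f(0,14,36),f(0,25,36)); print("railtop near",f(-80,14,46),f(0,14,46),f(80,14,46),"bot",f(-80,14,10),f(80,14,10))
a=cv2.imread('pics/side4.png')[215:260,330:375]; cv2.imwrite('pics/z4b.png',cv2.resize(a,None,fx=13,fy=13,interpolation=cv2.INTER_NEAREST))
```

```text
tip22 [486.95000482 281.78212854] [479.02933935 297.48970129] tip36 [489.2121799  252.39509769] [481.26087711 268.02310205]
railtop near [694.23411679 275.12644834] [490.8431659 231.2075971] [292.96938273 188.48008534] bot [685.48252098 351.05818852] [289.94137218 263.56563612]
```

View pics/z4b.png

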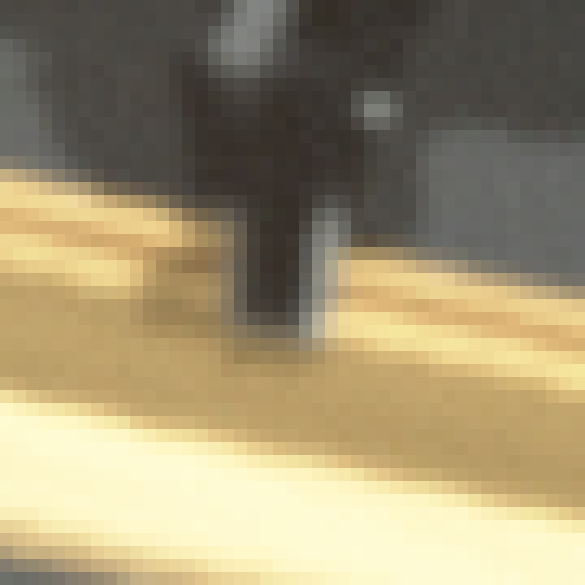

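The rail is down on the bed (Fz about 12 N, level). The fingers hold only the top ~8 mm of the rail, so I'll open and regrip lower.

```bash
python3 -m inch '[[[0,0,-0.2],[0,0,0],0],[[0,0,-0.2],[0,0,0],0.55],[[0,0,-0.2],[0,0,0],0.55],[[0,0,-0.2],[0,0,0],0.55],[[0,0,-0.2],[0,0,0],0.55]]' 80
python3 -c "
from h import *
st(); go(479.4,-92.5,24,-12.43)"
```

```text
time: 13.35
tool_pos: [479.2, -92.2, 34.0]
tcp_rot: [-180.0, 0.0, -12.4]
ft_force: [0.9, -0.5, 0.0]
finger_gap: 46.8
13.35 pos [479.2 -92.2  34. ] rot [-1.800e+02  1.000e-02 -1.245e+01] F [ 0.9 -0.5  0. ] M [-0.01  0.03  0.1 ] gap 46.8
shift cm [0.03 0.02 1.  ] turn [-0.  0. -0.]
```

```bash
python3 -m inch '[[[0,0,0.5],[0,0,0],0.55],[[0,0,1],[0,0,0],0.55],[[0,0,1],[0,0,0],0.55]]' 80
python3 -c "
from h import *
st()"
python3 -m inch '[[[0,0,0],[0,0,0],0],[[0,0,0],[0,0,0],0],[[0,0,0],[0,0,0],0],[[0,0,0],[0,0,0],0],[[0,0,0],[0,0,0],0],[[0,0,0],[0,0,0],0]]' 80
python3 - <<'E'
from h import *
st()
for n in("side","top"): cv2.imwrite(f'pics/{n}5.png',viewer.snapshot(n)[:,:,::-1])
a=cv2.imread('pics/side5.png')[205:270,280:395]; cv2.imwrite('pics/z5.png',cv2.resize(a,None,fx=6.9,fy=6.9,interpolation=cv2.INTER_CUBIC))
E
```

```text
time: 13.65
tool_pos: [478.4, -92.0, 23.0]
tcp_rot: [-180.0, 0.1, -12.4]
ft_force: [-1.2, -0.3, 0.9]
finger_gap: 47.2
13.65 pos [478.4 -92.   23. ] rot [-1.7999e+02  1.1000e-01 -1.2440e+01] F [-1.2 -0.3  0.9] M [-0.01 -0.05 -0.07] gap 47.2
time: 14.25
tool_pos: [479.4, -92.3, 24.4]
tcp_rot: [180.0, -0.0, -12.4]
ft_force: [-0.7, -0.2, 1.4]
finger_gap: 25.8
14.25 pos [479.4 -92.3  24.4] rot [ 1.800e+02 -2.000e-02 -1.245e+01] F [-0.7 -0.2  1.4] M [-0.04  0.06  0.01] gap 25.8
```

View pics/z5.png

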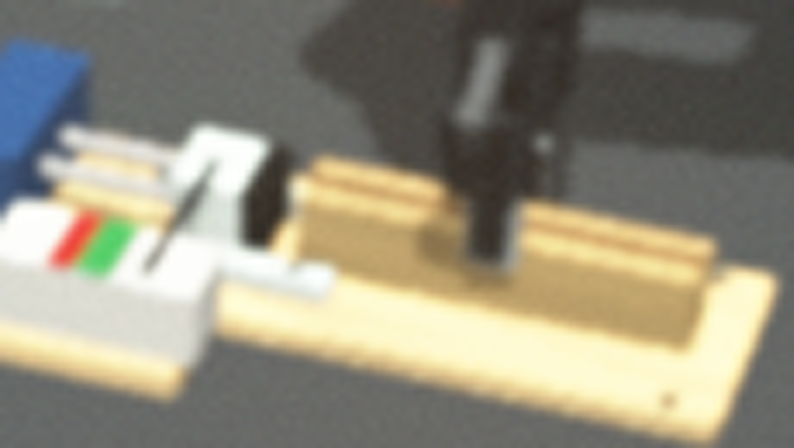

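The grip is deeper now (gap 25.8) and the force is low. I'll push along tool x, which is jig x.

```bash
python3 -m inch '[[[0.3,0,0],[0,0,0],0],[[0.6,0,0],[0,0,0],0],[[0.9,0,0],[0,0,0],0],[[1.2,0,0],[0,0,0],0],[[1.4,0,0],[0,0,0],0],[[1.6,0,0],[0,0,0],0],[[1.6,0,0],[0,0,0],0],[[1.6,0,0],[0,0,0],0]]' 80
python3 -c "
from h import *
st()"
python3 -m inch '[[[0.2,0,0],[0,0,0],0],[[0.4,0,0],[0,0,0],0],[[0.6,0,0],[0,0,0],0],[[0.8,0,0],[0,0,0],0],[[0.8,0,0],[0,0,0],0],[[0.8,0,0],[0,0,0],0]]' 80
python3 - <<'E'
from h import *
st()
for n in("side","top"): cv2.imwrite(f'pics/{n}6.png',viewer.snapshot(n)[:,:,::-1])
a=cv2.resize(cv2.imread("pics/side6.png")[205:270,280:395],None,fx=4,fy=4,interpolation=cv2.INTER_CUBIC); b=cv2.resize(cv2.imread("pics/top6.png")[175:275,325:425],None,fx=3.3,fy=3.3,interpolation=cv2.INTER_CUBIC)
c=np.zeros((340,800,3),np.uint8); c[:a.shape[0],:a.shape[1]]=a; c[:b.shape[0],465:465+b.shape[1]]=b
cv2.imwrite("pics/z6.png",c)
E
```

```text
time: 15.15
tool_pos: [492.7, -95.1, 24.3]
tcp_rot: [-180.0, 0.3, -12.4]
ft_force: [-14.2, 3.0, 16.3]
finger_gap: 25.4
15.15 pos [492.7 -95.1  24.3] rot [-179.99    0.3   -12.43] F [-14.2   3.   16.3] M [0.58 2.31 0.06] gap 25.4
time: 15.75
tool_pos: [499.5, -96.6, 24.3]
tcp_rot: [-180.0, 0.4, -12.4]
ft_force: [-20.6, 4.2, 22.8]
finger_gap: 25.4
15.75 pos [499.5 -96.6  24.3] rot [-179.99    0.43  -12.43] F [-20.6   4.2  22.8] M [0.82 3.29 0.09] gap 25.4
```

View pics/z6.png

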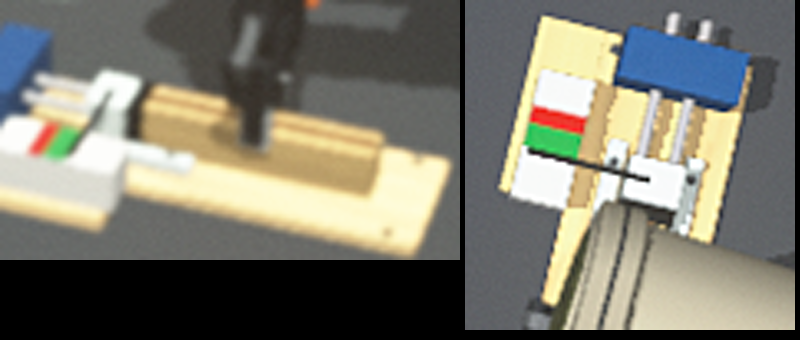

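The pointer is at the near edge of the green (about 11–12 mm). Fz has risen to 23 N, so I'll ease off about 1 mm in z while pushing on.

```bash
python3 -m inch '[[[0.1,0,-0.05],[0,0,0],0],[[0.2,0,-0.1],[0,0,0],0],[[0.4,0,-0.1],[0,0,0],0],[[0.5,0,-0.1],[0,0,0],0],[[0.5,0,-0.1],[0,0,0],0],[[0.5,0,-0.1],[0,0,0],0]]' 80
python3 -c "
from h import *
st()"
```

```text
time: 16.45
tool_pos: [503.5, -97.4, 24.2]
tcp_rot: [-180.0, 0.5, -12.4]
ft_force: [-19.5, 3.7, 16.3]
finger_gap: 25.7
16.45 pos [503.5 -97.4  24.2] rot [-179.99    0.52  -12.43] F [-19.5   3.7  16.3] M [0.75 3.06 0.03] gap 25.7
```

```bash
python3 -m inch '[[[0.1,0,-0.1],[0,0,0],0],[[0.3,0,-0.15],[0,0,0],0],[[0.5,0,-0.15],[0,0,0],0],[[0.5,0,-0.15],[0,0,0],0],[[0.5,0,-0.15],[0,0,0],0],[[0.5,0,-0.15],[0,0,0],0]]' 80
python3 - <<'E'
from h import *
st()
for n in("side","top"): cv2.imwrite(f'pics/{n}7.png',viewer.snapshot(n)[:,:,::-1])
a=cv2.resize(cv2.imread("pics/side7.png")[205:270,280:395],None,fx=4,fy=4,interpolation=cv2.INTER_CUBIC); b=cv2.resize(cv2.imread("pics/top7.png")[175:275,325:425],None,fx=3.3,fy=3.3,interpolation=cv2.INTER_CUBIC)
c=np.zeros((340,800,3),np.uint8); c[:a.shape[0],:a.shape[1]]=a; c[:b.shape[0],465:465+b.shape[1]]=b
cv2.imwrite("pics/z7.png",c)
E
```

```text
time: 17.05
tool_pos: [508.2, -98.4, 24.4]
tcp_rot: [-180.0, 0.5, -12.4]
ft_force: [-12.5, 2.7, 2.7]
finger_gap: 25.7
17.05 pos [508.2 -98.4  24.4] rot [-179.98    0.52  -12.44] F [-12.5   2.7   2.7] M [0.41 1.91 0.04] gap 25.7
```

View pics/z7.png

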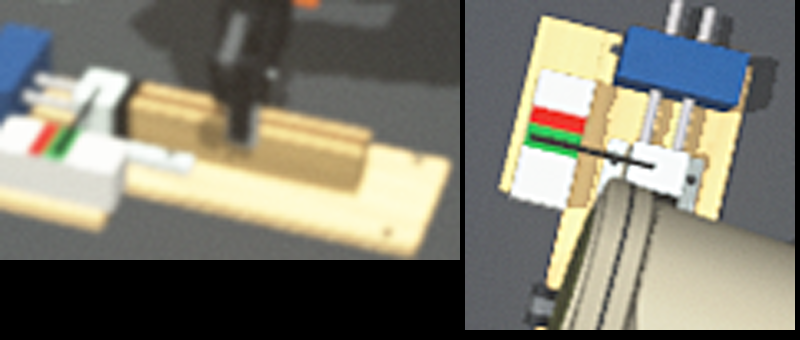

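The pointer sits in mid-green and the push is 12.8 N, but the tool has pitched 0.5° nose-down. I'll trim that so the rail lies flat, then press down lightly.

```bash
python3 -m inch '[[[0,0,0],[0,0.005,0],0],[[0,0,0.02],[0,0.009,0],0],[[0,0,0.05],[0,0.009,0],0],[[0,0,0.05],[0,0.009,0],0],[[0,0,0.05],[0,0.009,0],0],[[0,0,0.05],[0,0.009,0],0]]' 80
python3 -c "
from h import *
st()"
```

```text
time: 17.75
tool_pos: [508.4, -98.5, 24.4]
tcp_rot: [-180.0, -0.0, -12.4]
ft_force: [-13.4, 2.3, 6.2]
finger_gap: 25.7
17.75 pos [508.4 -98.5  24.4] rot [-1.7999e+02 -1.0000e-02 -1.2430e+01] F [-13.4   2.3   6.2] M [0.52 2.33 0.01] gap 25.7
```

Pitch is back to 0 with a light 6 N seating force. Now I'll hold for a second, then do a final check.

```bash
python3 -m inch '[[[0,0,0],[0,0,0],0],[[0,0,0],[0,0,0],0],[[0,0,0],[0,0,0],0],[[0,0,0],[0,0,0],0],[[0,0,0],[0,0,0],0],[[0,0,0],[0,0,0],0],[[0,0,0],[0,0,0],0],[[0,0,0],[0,0,0],0],[[0,0,0],[0,0,0],0],[[0,0,0],[0,0,0],0]]' 80
python3 - <<'E'
from h import *
st()
for n in("side","top"): cv2.imwrite(f'pics/{n}8.png',viewer.snapshot(n)[:,:,::-1])
t=cv2.imread("pics/top8.png"); s=cv2.imread("pics/side8.png")
a=cv2.resize(s[200:270,275:395],None,fx=4,fy=4,interpolation=cv2.INTER_CUBIC); b=cv2.resize(t[195:245,330:370],None,fx=6,fy=6,interpolation=cv2.INTER_CUBIC)
c=np.zeros((600,800,3),np.uint8); c[:a.shape[0],:a.shape[1]]=a; c[:b.shape[0],500:500+b.shape[1]]=b
e=cv2.resize(t[150:350,120:570],None,fx=1.5,fy=1.5); c[300:600,:e.shape[1]]=e
cv2.imwrite("pics/z8.png",c)
E
```

```text
time: 18.75
tool_pos: [508.3, -98.5, 24.3]
tcp_rot: [-180.0, -0.0, -12.4]
ft_force: [-12.8, 2.4, 6.3]
finger_gap: 25.8
18.75 pos [508.3 -98.5  24.3] rot [-179.98   -0.    -12.44] F [-12.8   2.4   6.3] M [0.57 2.36 0.03] gap 25.8
```

View pics/z8.png

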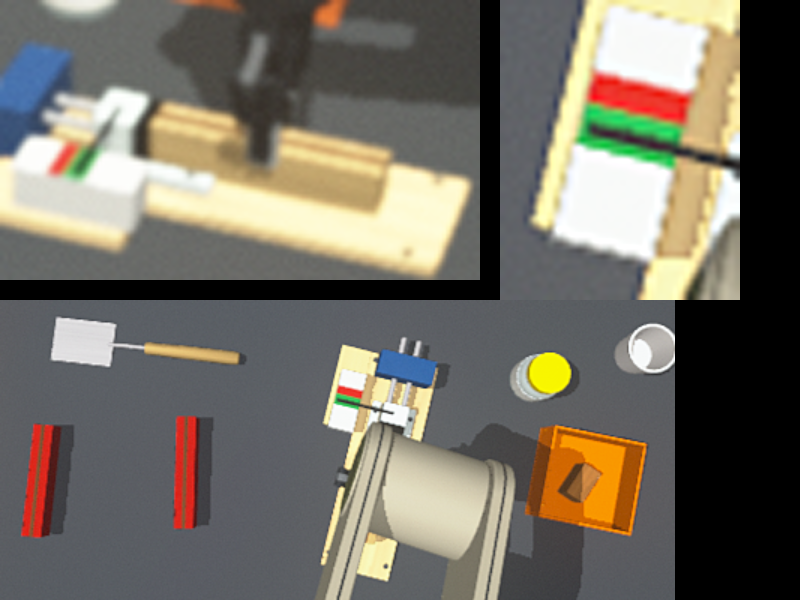

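The zoom at upper right shows the pointer in the middle of the green. The rail is flat on the bed and square, the offcut is in the bin, and the bystanders haven't moved. Handing in.

```bash
python3 -c "
from bench import r
print(r.hand_in())
from h import *
st()"
```

```text
the job is handed in; nothing more can be done
None
the job is handed in; nothing more can be done
```

I dropped the offcut in the orange bin, then laid the rail flat on the jig's bed with its end between the cheeks. I pushed it against the sprung stop until the pointer reached the middle of the green band, and handed in at about 18.9 s with the arm still holding the rail at 80 N.

**Last checks, after a 1 s hold:**
- **Pointer:** it sat in mid-green, about 20 mm of stop travel. The push never went much past that, so the stop was never near its 42 mm end.
- **Rail:** it was level and square to the jig (pitch 0.0°, yaw -12.44° against the jig's measured -12.43°). The push was about 13 N with about 6 N downward, and the position stayed steady.
- **Everything else:** the offcut lay in the bin. The red rails, jar and spatula looked unmoved in the top picture, though I didn't measure them again.

**What didn't go cleanly:**
- **Shallow grip:** the first grip held only the rail's top 8 mm or so, so I set it down on the bed and regripped lower.
- **Downward force:** it rose to about 23 N during the push and tilted the tool 0.5°, so I eased off and levelled it before handing in.
- **Unreliable readings:** the push read about 2 N above what the spring should give at 20 mm, probably bed friction. The finger opening read about 2 mm under the rail's 28 mm width.

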